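Mist the rack, then draw and lean a culture tube to see whether its gel has set

ROBOT

A 6-joint arm with a two-finger parallel gripper is mounted at the origin on the work surface. World frame = base frame: x ahead of the robot, y to its left, z up, the work surface at z = 0. Lengths are in m, angles in rad, forces in N, time in s.
With the tool pointing down it reaches from about 0.375 to 0.9 m from the base axis. Payload 3.1 kg.
Tool frame: the origin (TCP) lies midway between the tips of the shut fingers; the grasp point (between the pads) lies robot.grip_depth behind it (robot.grip_depth is the distance from the TCP to the grasp point, in m); z points along the fingers, y is the line along which they close (so a half turn about z gives the same grasp; the last joint's range is limited). The gripper opens to 87 mm and grips with 3 to 60 N. Pads are 19 mm wide; open, the fingers measure 117 mm over their backs; the gripper's body (75 mm by 190 mm) begins 51 mm behind the grasp point.
Start: joints at [0.941, 0.527, 1.433, -0, 1.181, -0.178], TCP at [0.273, 0.562, 0.223] pointing down, gripper open.
Joint ranges: [-3.08, 3.08], [-0.75, 2.2], [0.22, 2.44], [-1.43, 4.57], [0, 2.65], [-2.85, 2.85]. Speed limits (rad/s): [2.79, 2.79, 3.14, 3.14, 3.14, 3.14].

INTERFACE

Orientations are given as a unit quaternion [x, y, z, w].
In Python, from rig import robot gives the robot as it stands.
- The arm moves only by the tool drive_effector, called as name(argument=value, ...), one argument or row to a line, values as JSON. Schema: {"type":"object","properties":{"offsets":{"type":"array","items":{"type":"object","properties":{"x":{"type":"number"},"y":{"type":"number"},"z":{"type":"number"},"rz":{"type":"number"}},"additionalProperties":false},"minItems":1,"maxItems":20},"aperture":{"type":"number"},"grip_n":{"type":"number"},"only":{"type":"string"},"quiet":{"type":"boolean"},"lines":{"type":"string"}},"required":["offsets"],"additionalProperties":false}. offsets is a list of rows, 1 to 20 of them, each an object with the fields x, y, z (the shift in normalised numbers (1 is 500 mm)), rz (a turn about the tool's z in a scale on which 1.0 is 360 degrees); a field left out counts as zero; each row shifts and turns the commanded pose from where the row before left it, along the tool's axes as they then stand; what a row does not reach is not made up. A row lasts 1/12 s, in which the tool goes at most 0.0417 m and 0.125 rad, less where a joint would pass 70% of its speed; a pose out of reach is approached as far as the arm can. aperture is the finger opening in m, set as the call begins (left out keeps the last). The fingers move at their own pace and stop on an object; grip_n is the grip in N (left out, the last holds). Time passes only in rows, so rows that do not move let the fingers close. The tool returns the time, the measured TCP pose, the force, the opening and the grip force at its end. only (a regular expression) keeps the lines of the reply that match it, lines (a string "A,B") keeps lines A to B, and quiet returns only ok. Shift and turn numbers lie between -1 and 1, and a call with a number outside is refused. Input that does not fit is refused with a message, and nothing moves.
- robot.get_obs(): the state, without advancing time (a new reading comes with each control period).
- robot.camera(name): name is "side" or "top"; returns a dict with "img" (420x560x3 uint8, red, green, blue), "fx", "fy", "cx", "cy" (pixels), "xyz" and "attitude" of the camera in the world. Camera axes: x right, y down, z forward; pixel columns grow to the right and rows downward; lengths in m; the calibration is good to about 2 mm. A picture is of the moment at which its call begins. There is no depth.
- robot.hand_in(): hands the job in; it is judged then, once.
The state is a dict: "time": time; "q": joint angles; "joint_velocities": joint speeds; "joint_torque": joint torques, N m; "position": TCP position; "tool_rot": TCP orientation; "ft_force": force on the tool from outside, world axes, zero at the start; "moment": the same for the moment, N m; "grip_width": finger opening in m; "grip_force": force on a finger pad.
Only numpy, scipy, OpenCV 4.12 (cv2) and the standard library are available. Lean on these libraries where they do the work, as an engineer would, in place of code of your own. Each camera call takes 0.05 s, during which the arm holds its last target. There are 200 camera calls.

TASK

Check whether the gel in the tall culture tube has set: first mist the rack with disinfectant by pressing the spray head of the clamped bottle all the way down for a moment and letting it spring back up. Then draw the tall tube straight up out of the rack (the short ones stay in), lean it over to about 45 degrees with its cap end still the upper end, and finish while holding it still in the gripper like that, over the middle of the steel tray and about 10 cm clear above it. Leave everything else where it stands.

Things in the scene. Friction and masses are not known exactly. Their poses are not given: they have to be found in the camera images.
- spray_head (a joint): white sprung spray head (finger pump) on top of the disinfectant bottle: a round button 25 mm in diameter and 16 mm high, that slides straight down. 0 = up, 0.007 m = fully down; the spring takes about 1 N to start and 5 N to push fully down, and lifts the head back when let go.
- spray_top (a point): centre of the spray head's flat top, 196 mm above the table when up. The white bottle below (62 mm in diameter, shoulder at 120 to 150 mm) is held by a steel band on a 96 x 90 mm plate screwed to the table and cannot move. Axes: z up; the nozzle looks along -y of this frame, at the tube rack, whose centre lies 200 to 240 mm away.
- rack: white plastic test-tube rack, loose, 0.6 kg, 204 x 64 x 82 mm high, open-sided; origin under its centre, x along the row, z up. Two perforated plates (tops at 35 and 76 mm) with one row of four round 28 mm holes at x = -69, -23, 23, 69 mm, y = 0. The tubes stand on its base, 6 mm above the table, in the first three holes in any order; the hole at x = 69 mm is empty.
- tall_tube: the tall culture tube: glass, 25 mm in diameter, round-edged foot, amber gel in the lower half, grey ribbed screw cap fixed on top; 152 mm long in all, about 70 g. Only one of the three is this tall. Origin at the centre of its foot, z along the tube towards the cap. Standing in the rack, its cap spans 124 to 158 mm above the table.
- tall_cap (a point): middle of the tall tube's cap, 135 mm from its foot along its axis: the place to grip. The cap is 29 mm in diameter (31 mm over ribs that are only seen) and 34 mm long.
- tall_middle (a point): the tall tube's middle, on its axis 76 mm from its foot.
- tray: fixed steel dissecting tray with a brown wax bed, 300 x 220 mm, rim 27 mm high; origin at the centre of its underside, x along its long side, z up.
- short_tube_a: short capped culture tube of the same width and cap, 112 mm long, standing in the rack (top 118 mm above the table); origin at the centre of its foot, z towards its cap. Bystander.
- short_tube_b: the second short culture tube, like the first. Bystander.
- petri_dish: open glass dish 70 mm in diameter, 14 mm high, with two slides in it, on the table between bottle and rack; origin under its centre. Bystander.
- slide_box: black plastic slide box 87 x 102 x 35 mm, beyond the rack; origin under its centre. Bystander.
- beaker: glass beaker 72 mm in diameter, 94 mm high, with droppers standing in it up to 130 mm, beyond the rack; origin under its centre. Bystander.
- reagent_bottle: amber glass bottle 60 mm in diameter, 130 mm high, beyond the tray; origin under its centre. Bystander.
- forceps: steel forceps 125 mm long, 8 mm high, lying in the tray; origin under its middle. Bystander.
Not all that is in view belongs to the job. What is shaped like the tall_tube but red or turquoise is not meant.

How it is judged:
By the outcome, as a careful person would: the job done as asked, in the order asked, and still so for the second after the job is handed in, while the arm keeps its last pose, push and grip.
It also fails if it takes over 53 s, if anything falls off the work surface, if the arm or the gripper's body presses on something with over 40 N, if the wrist force passes 120 N, or if a joint passes its speed limit or range.

## Working session

There is one attempt and no reset: what is moved stays moved. The work goes in short steps, Python scripts to look and compute and a tool call to move; the robot and the scene stay as the last step left them, time stands still between calls to the robot, and variables do not carry over. Pictures are saved under pics/ and viewed, at most 10 in all, crops included, and the job is handed in when it is done.

```bash
mkdir -p pics; ls
```

Run:
```python
from rig import robot
import cv2
for n in("side","top"):
    c=robot.camera(n); cv2.imwrite(f"pics/{n}0.png",cv2.resize(c["img"][:,:,::-1],(800,600),interpolation=cv2.INTER_CUBIC))
    print({k:v for k,v in c.items() if k!="img"})
print(robot.get_obs(),robot.grip_depth)
```

```text
pics
{'fx': 385.37124447892563, 'fy': 385.37124447892563, 'cx': 282.06467800846934, 'cy': 205.93067186647937, 'xyz': array([ 0.59159479, -0.60886709,  0.68372022]), 'attitude': array([ 0.91671021, -0.03450765,  0.01327646, -0.39783833])}
{'fx': 460.24329509056486, 'fy': 460.24329509056486, 'cx': 281.5953316473128, 'cy': 201.4364416886371, 'xyz': array([ 0.51540437, -0.05210124,  1.1147249 ]), 'attitude': array([ 0.70964897, -0.70169867,  0.03795762, -0.0507596 ])}
{'time': 0.1, 'q': array([ 9.40491130e-01,  5.28387802e-01,  1.43375320e+00, -9.59568953e-07,
        1.18137491e+00, -1.78481466e-01]), 'joint_velocities': array([ 0.00151333, -0.00150415, -0.00182101,  0.00076561,  0.00022066,
        0.00182076]), 'joint_torque': array([-8.99327024e-04, -4.40986276e+01, -1.77149588e+01,  6.33983128e-02,
        5.33900689e-02, -5.18328079e-05]), 'position': array([0.27245868, 0.56177419, 0.22166717]), 'tool_rot': array([ 2.23994869e-01,  9.74589849e-01, -8.84239172e-04, -3.77955434e-04]), 'ft_force': array([-0.13106578, -0.02468729, -0.86416809]), 'moment': array([ 0.02371151, -0.01819094,  0.02520971]), 'grip_force': 0.0, 'grip_width': 0.08734548529374096} 0.0187
```

View pics/side0.png

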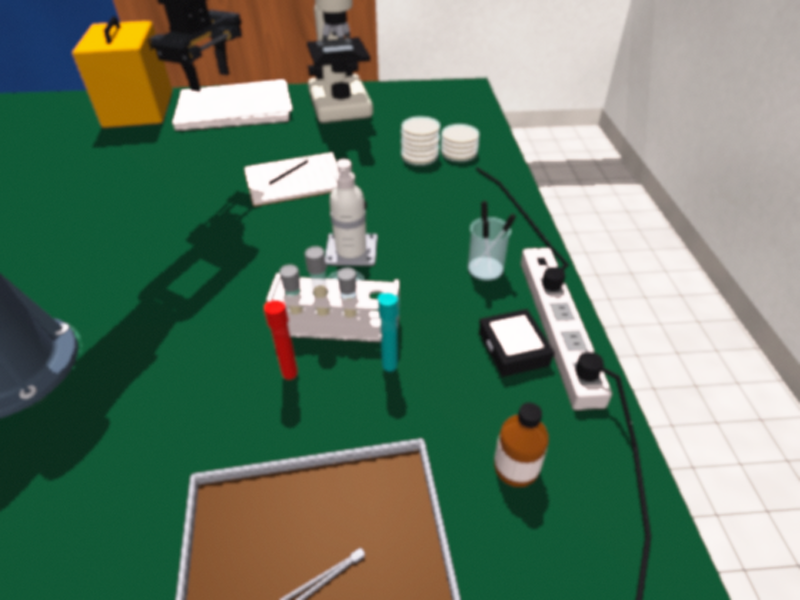

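View pics/top0.png

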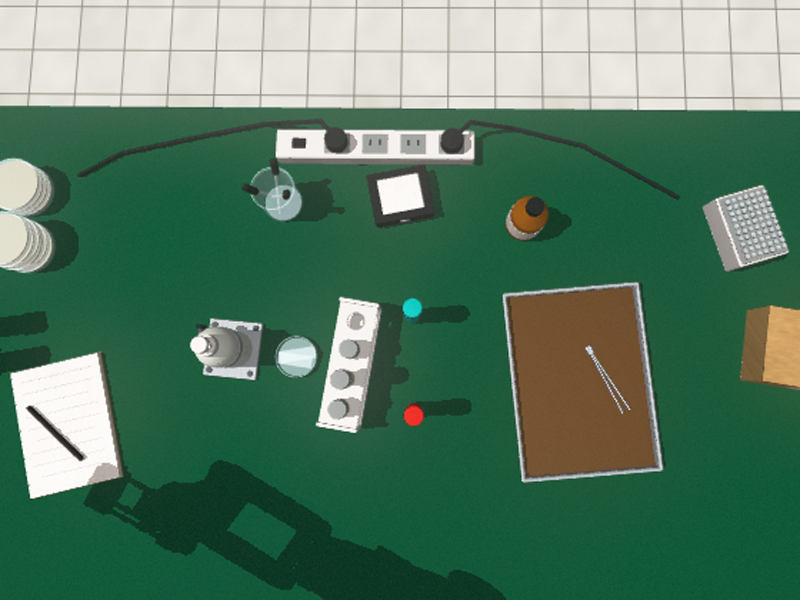

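Side view: caps at (290,273), (316,256) and (347,279) in the rack. The middle one stands highest, and the red (277,310) and turquoise (388,300) tubes are free-standing decoys. Top view: caps at (339,409), (342,379) and (349,349), empty hole (356,321), spray head (203,345), tray centre near (583,382). Now I'll look at close crops.

Create h.py:
```python
import numpy as np
from scipy.spatial.transform import Rotation as R
from rig import robot
def at(c,u,v,z):   # native pixel -> world at height z
    d=R.from_quat(c["attitude"]).apply([(u-c["cx"])/c["fx"],(v-c["cy"])/c["fy"],1]); o=c["xyz"]
    return o+d*(z-o[2])/d[2]
def px(c,p):
    q=R.from_quat(c["attitude"]).inv().apply(np.array(p)-c["xyz"]); return np.array([c["fx"]*q[0]/q[2]+c["cx"],c["fy"]*q[1]/q[2]+c["cy"]])
```

Run:
```python
from h import *; import cv2
s=robot.camera("side")["img"];t=robot.camera("top")["img"]
a=cv2.resize(s[100:250,180:300,::-1],None,fx=4,fy=4,interpolation=cv2.INTER_CUBIC)   # origin 180,100 x4
b=cv2.resize(t[200:310,120:320,::-1],None,fx=4,fy=4,interpolation=cv2.INTER_CUBIC)
cv2.imwrite("pics/a.png",a);cv2.imwrite("pics/b.png",b)
```

```text
(no output)
```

View pics/a.png

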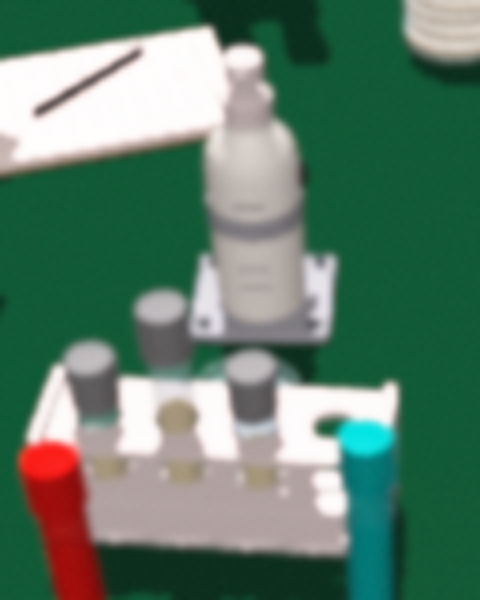

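View pics/b.png

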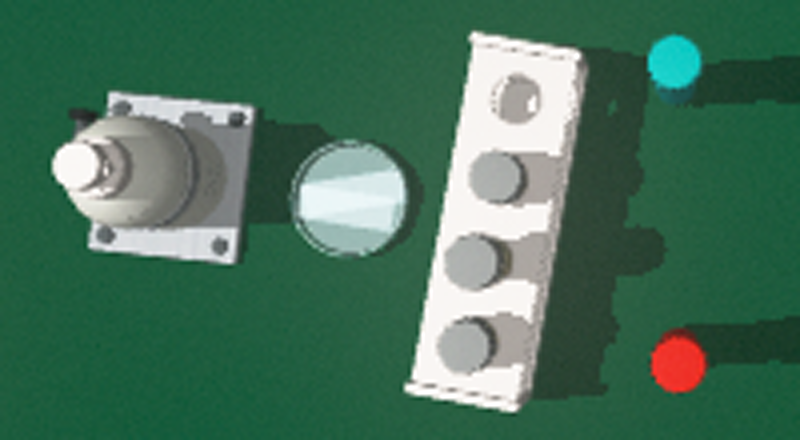

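Side crop: the middle cap top (162,304) stands clearly higher than the short ones (92,353) and (252,362), and the spray head top is at (245,55). Top crop: tall cap (470,262), short caps (466,345) and (497,177), empty hole (516,98), spray head (76,165). So the tall tube is the middle one; next I triangulate it from both views.

Run:
```python
from h import *
np.set_printoptions(precision=4,suppress=True)
s=robot.camera("side");t=robot.camera("top")
S=lambda u,v,z:at(s,180+u/4,100+v/4,z); T=lambda u,v,z:at(t,120+u/4,200+v/4,z)
F=lambda u,v,z:at(t,u/1.42857,v/1.42857,z)
print("spray",T(76,165,.196),S(245,55,.196)); print("tall",T(470,262,.158),S(162,304,.158), "as short",T(470,262,.118),S(162,304,.118))
print("short",T(466,345,.118),S(92,353,.118),T(497,177,.118),S(252,362,.118)); print("hole",T(516,98,.076))
c=[T(*p,.082) for p in((472,37),(583,52),(408,388),(518,406))]; print("rack",np.array(c),np.mean(c,0))
c=[F(*p,.027) for p in((503,294),(638,284),(661,468),(523,481))]; print("tray",np.array(c),np.mean(c,0))
print("others",F(413,415,.15),F(412,308,.15),F(527,218,.06),F(402,195,.035),F(275,192,.09), T(350,198,.014))
print(R.from_quat(robot.get_obs()["tool_rot"]).as_matrix())
```

```text
spray [0.5481 0.2497 0.196 ] [0.552  0.2543 0.196 ]
tall [0.502  0.0553 0.158 ] [0.5047 0.0574 0.158 ] as short [0.5014 0.0598 0.118 ] [0.4981 0.1081 0.118 ]
short [0.4575 0.0609 0.118 ] [0.4605 0.0666 0.118 ] [0.5471 0.0463 0.118 ] [0.5508 0.0518 0.118 ]
hole [0.593  0.0407 0.076 ]
rack [[0.6268 0.0658 0.082 ]
 [0.619  0.0029 0.082 ]
 [0.4315 0.0965 0.082 ]
 [0.4226 0.0354 0.082 ]] [0.525  0.0502 0.082 ]
tray [[ 0.6439 -0.199   0.027 ]
 [ 0.6629 -0.4224  0.027 ]
 [ 0.3659 -0.4494  0.027 ]
 [ 0.3423 -0.2289  0.027 ]] [ 0.5037 -0.3249  0.027 ]
others [ 0.4521 -0.0516  0.15  ] [ 0.6072 -0.0485  0.15  ] [ 0.7654 -0.2345  0.06  ] [ 0.8092 -0.0292  0.035 ] [0.7976 0.1737 0.09  ] [0.5368 0.1441 0.014 ]
[[-0.8997  0.4366 -0.0005]
 [ 0.4366  0.8997 -0.0006]
 [ 0.0002 -0.0008 -1.    ]]
```

Add to h.py:
```python
def go(p,yaw=None):   # print shift in tool axes and turn so tool y points at world angle yaw (deg)
    o=robot.get_obs(); M=R.from_quat(o["tool_rot"]).as_matrix(); d=M.T@(np.array(p)-o["position"])
    y=np.degrees(np.arctan2(M[1,1],M[0,1])); print("shift",d.round(4),"norm",np.linalg.norm(d).round(3),"tool y at",y.round(2),"q",o["q"].round(2), "turn",None if yaw is None else -np.radians((yaw-y+90)%180-90).round(4))
```

```bash
python3 -c "
from h import *
go([.550,.252,.215],82)"
```

```text
shift [-0.3849 -0.1579  0.0072] norm 0.416 tool y at 64.11 q [ 0.94  0.53  1.43  0.    1.18 -0.18] turn -0.3122
```

The manual's scale: shifts go in shares of 500 mm and turns go in shares of 360 degrees. Converting my numbers, -0.034 m / 0.5 = -0.068, -0.03 m / 0.5 = -0.06, -0.104 rad / 6.2832 = -0.0166.

drive_effector(
  offsets=[
    {"x": -0.03, "y": -0.012, "z": -0.02},
    {"x": -0.06, "y": -0.024, "z": -0.01},
    {"x": -0.068, "y": -0.028},
    {"x": -0.068, "y": -0.028},
    {"x": -0.068, "y": -0.028},
    {"x": -0.068, "y": -0.028},
    {"x": -0.068, "y": -0.028},
    {"x": -0.068, "y": -0.028},
    {"x": -0.068, "y": -0.028},
    {"x": -0.068, "y": -0.028},
    {"x": -0.068, "y": -0.028},
    {"x": -0.04, "y": -0.016},
    {"x": -0.024, "y": -0.012, "z": 0.02},
    {"rz": -0.0166},
    {"rz": -0.0166},
    {"rz": -0.0166},
    {},
    {},
  ],
  aperture=0,
  grip_n=10,
)

```text
time: 1.8
position: [0.5476, 0.2533, 0.2268]
tool_rot: [0.071, 0.997, -0.0, -0.001]
ft_force: [-0.3, -0.1, -0.4]
grip_width: 0.0002
grip_force: 0.0
```

```bash
python3 -c "
from h import *
go([.550,.252,.198],82);print(robot.get_obs()['ft_force'])"
```

```text
shift [-0.0026 -0.001   0.0288] norm 0.029 tool y at 81.87 q [ 0.25  0.49  1.48  0.    1.17 -1.18] turn -0.0022
[-0.28638588 -0.05091624 -0.43377215]
```

To row units: 0.012 m / 0.5 = 0.024, 0.004 m / 0.5 = 0.008.

drive_effector(
  offsets=[
    {"x": -0.0052, "y": -0.002, "z": 0.024},
    {"z": 0.024},
    {"z": 0.008},
    {},
    {"z": 0.006},
    {"z": 0.006},
    {},
    {},
  ],
)

```text
time: 2.47
position: [0.551, 0.2518, 0.1941]
tool_rot: [0.07, 0.998, 0.0, 0.0]
ft_force: [-0.6, -0.4, 2.6]
grip_width: 0.0007
grip_force: 1.3
```

drive_effector(
  offsets=[
    {"z": 0.004},
    {"z": 0.003},
    {},
    {},
  ],
)

```text
time: 2.8
position: [0.551, 0.2518, 0.1905]
tool_rot: [0.07, 0.998, 0.0, 0.0]
ft_force: [-2.0, -0.8, 4.4]
grip_width: 0.0007
grip_force: 2.3
```

To row units: 0.0015 m / 0.5 = 0.003, 0.001 m / 0.5 = 0.002.

drive_effector(
  offsets=[
    {"z": 0.003},
    {"z": 0.002},
    {"z": 0.002},
    {},
    {},
    {},
  ],
)

```text
time: 3.3
position: [0.5511, 0.2518, 0.1896]
tool_rot: [0.07, 0.998, 0.0, 0.001]
ft_force: [-4.6, -0.5, 17.4]
grip_width: 0.0007
grip_force: 8.6
```

The force jumped from about 5 N to 17 N, so the head is on its end stop. I'll lift off and go over the tall cap.

To row units: -0.02 m / 0.5 = -0.04, -0.015 m / 0.5 = -0.03.

drive_effector(
  offsets=[
    {"z": -0.02},
    {"z": -0.03},
    {"z": -0.04},
    {},
    {},
  ],
)

```text
time: 3.72
position: [0.5515, 0.2516, 0.232]
tool_rot: [0.07, 0.998, 0.0, 0.001]
ft_force: [-0.4, -0.9, -1.3]
grip_width: 0.0009
grip_force: 0.0
```

```bash
python3 -c "
from h import *
go([.503,.0565,.22],82)"
```

```text
shift [ 0.0209 -0.1999  0.0119] norm 0.201 tool y at 81.99 q [ 0.24  0.49  1.47 -0.    1.18 -1.19] turn -0.0003
```

To row units: -0.033 m / 0.5 = -0.066, -0.03 m / 0.5 = -0.06.

drive_effector(
  offsets=[
    {"x": 0.002, "y": -0.03},
    {"x": 0.006, "y": -0.06},
    {"x": 0.008, "y": -0.066},
    {"x": 0.008, "y": -0.066},
    {"x": 0.008, "y": -0.066},
    {"x": 0.006, "y": -0.06},
    {"x": 0.004, "y": -0.032, "z": 0.012},
    {"y": -0.02, "z": 0.012},
    {},
    {},
    {},
  ],
  aperture=0.06,
  grip_n=10,
)

```text
time: 4.63
position: [0.5022, 0.0571, 0.2191]
tool_rot: [0.07, 0.998, 0.0, -0.0]
ft_force: [0.2, -0.3, 0.1]
grip_width: 0.0586
grip_force: 0.0
```

Run:
```python
from h import *; import cv2
go([.503,.0565,.124],82)
s=robot.camera("side")["img"];t=robot.camera("top")["img"]
a=cv2.resize(s[90:270,160:310,::-1],(500,600),interpolation=cv2.INTER_CUBIC)
cv2.imwrite("pics/c.png",a)
```

```text
shift [-0.0009 -0.0005  0.0951] norm 0.095 tool y at 82.01 q [-0.11  0.37  1.73  0.    1.04 -1.54] turn 0.0002
```

View pics/c.png

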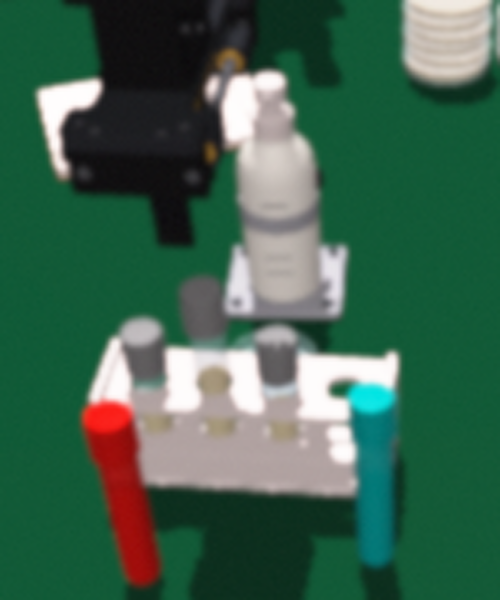

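The spray head top is back at its original pixel, (241,114) native, so it sprang up. The gripper is lined up with the tall cap at (203,290) in the crop. Next: descend and grip.

To row units: 0.02 m / 0.5 = 0.04, 0.015 m / 0.5 = 0.03.

drive_effector(
  offsets=[
    {"x": -0.002, "y": -0.001, "z": 0.03},
    {"z": 0.04},
    {"z": 0.04},
    {"z": 0.04},
    {"z": 0.028},
    {"z": 0.012},
    {},
    {},
  ],
)

```text
time: 5.4
position: [0.5035, 0.0563, 0.1248]
tool_rot: [0.069, 0.998, -0.0, 0.0]
ft_force: [-0.4, -0.0, 0.8]
grip_width: 0.0599
grip_force: 0.0
```

drive_effector(
  offsets=[
    {},
    {},
    {},
    {},
    {},
    {},
    {},
    {},
  ],
  aperture=0.02,
  grip_n=20,
)

```text
time: 6.07
position: [0.5034, 0.0558, 0.1248]
tool_rot: [0.07, 0.998, 0.0, 0.0]
ft_force: [0.4, 0.3, 3.2]
grip_width: 0.0283
grip_force: 20.0
```

To row units: -0.02 m / 0.5 = -0.04, -0.015 m / 0.5 = -0.03.

drive_effector(
  offsets=[
    {"z": -0.01},
    {"z": -0.02},
    {"z": -0.03},
    {"z": -0.03},
    {"z": -0.03},
    {"z": -0.03},
    {"z": -0.03},
    {"z": -0.04},
    {"z": -0.04},
    {"z": -0.04},
    {"z": -0.04},
    {"z": -0.03},
    {},
    {},
  ],
)

```text
time: 7.23
position: [0.5032, 0.0558, 0.3105]
tool_rot: [0.07, 0.998, -0.0, 0.001]
ft_force: [-1.1, 0.5, -1.7]
grip_width: 0.0278
grip_force: 20.0
```

```bash
python3 -c "
from h import *
go([.504,-.165,.31],5.7)"
```

```text
shift [-0.0316 -0.2186  0.0005] norm 0.221 tool y at 81.99 q [-0.11  0.26  1.61 -0.    1.27 -1.54] turn 1.3316
```

To row units: -0.035 m / 0.5 = -0.07, -0.033 m / 0.5 = -0.066.

drive_effector(
  offsets=[
    {"x": -0.004, "y": -0.03},
    {"x": -0.008, "y": -0.05},
    {"x": -0.008, "y": -0.06},
    {"x": -0.01, "y": -0.07},
    {"x": -0.01, "y": -0.07},
    {"x": -0.01, "y": -0.066},
    {"x": -0.008, "y": -0.05},
    {"x": -0.004, "y": -0.03},
    {"x": -0.002, "y": -0.012},
    {},
  ],
)

```text
time: 8.07
position: [0.5036, -0.1664, 0.3081]
tool_rot: [0.071, 0.997, 0.001, -0.001]
ft_force: [0.2, 0.3, -0.5]
grip_width: 0.0278
grip_force: 20.0
```

drive_effector(
  offsets=[
    {"rz": 0.008},
    {"rz": 0.0159},
    {"rz": 0.0175},
    {"rz": 0.0175},
    {"rz": 0.0175},
    {"rz": 0.0175},
    {"rz": 0.0175},
    {"rz": 0.0175},
    {"rz": 0.0175},
    {"rz": 0.0175},
    {"rz": 0.0175},
    {"rz": 0.0175},
    {"rz": 0.0127},
    {},
    {},
  ],
)

```text
time: 9.32
position: [0.5039, -0.164, 0.3091]
tool_rot: [0.669, 0.743, 0.0, -0.001]
ft_force: [-0.3, -0.4, -0.9]
grip_width: 0.028
grip_force: 20.0
```

```bash
python3 - <<'E'
from h import *; import cv2
go([.504,-.17,.130],5.7)
a=robot.camera("side")["img"][:,:,::-1]; b=robot.camera("top")["img"][:,:,::-1]
cv2.imwrite("pics/d.png",cv2.resize(np.hstack([a[:,80:480],b[:,160:560]]),(800,420)))
E
```

```text
shift [-0.0062 -0.0003  0.1791] norm 0.179 tool y at 6.0 q [-0.53  0.3   1.56  0.    1.28 -0.63] turn 0.0052
```

View pics/d.png

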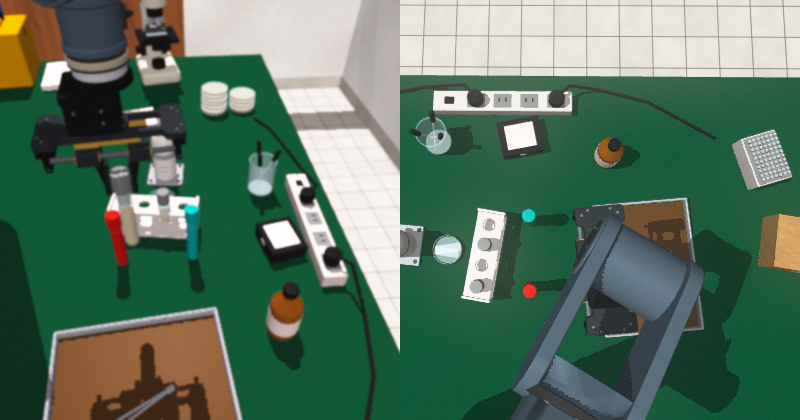

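To row units: 0.03 m / 0.5 = 0.06, 0.005 m / 0.5 = 0.01.

drive_effector(
  offsets=[
    {"z": 0.02},
    {"z": 0.04},
    {"z": 0.06},
    {"x": -0.004, "z": 0.06},
    {"x": -0.004, "z": 0.06},
    {"x": -0.004, "z": 0.05},
    {"z": 0.036},
    {"z": 0.02},
    {"z": 0.01},
    {},
    {},
  ],
)

```text
time: 10.33
position: [0.5054, -0.1717, 0.132]
tool_rot: [0.67, 0.742, 0.0, 0.001]
ft_force: [0.5, 0.0, -0.7]
grip_width: 0.028
grip_force: 20.0
```

drive_effector(
  offsets=[
    {"x": -0.01},
    {"x": -0.014},
    {"x": -0.01},
    {},
    {},
    {},
  ],
  aperture=0.02,
  grip_n=6,
)

```text
time: 10.83
position: [0.5065, -0.1885, 0.1317]
tool_rot: [0.671, 0.742, 0.0, 0.0]
ft_force: [-0.1, 0.5, -0.5]
grip_width: 0.0284
grip_force: 6.0
```

```bash
python3 -c "
from h import *
go([.504,-.2005,.1308],5.7)"
```

```text
shift [-0.0117 -0.0037  0.0009] norm 0.012 tool y at 5.76 q [-0.56  0.54  1.73  0.    0.87 -0.66] turn 0.001
```

Now pivot the tube against the fixed tray rim with the light grip, first to about 15–30 degrees.

To row units: -0.007 m / 0.5 = -0.014, -0.006 m / 0.5 = -0.012.

drive_effector(
  offsets=[
    {"x": -0.012},
    {"x": -0.012},
    {"x": -0.012},
    {"x": -0.012, "z": 0.002},
    {"x": -0.014, "z": 0.002},
    {"x": -0.012, "z": 0.002},
    {"x": -0.012, "z": 0.002},
    {},
    {},
  ],
)

```text
time: 11.58
position: [0.5109, -0.2317, 0.1273]
tool_rot: [0.671, 0.742, -0.0, -0.0]
ft_force: [0.5, -0.3, -0.4]
grip_width: 0.0284
grip_force: 6.0
```

Run:
```python
from h import *; import cv2
go([.506,-.261,.117],5.7)
a=robot.camera("side")["img"][150:390,120:440,::-1]
cv2.imwrite("pics/e.png",cv2.resize(a,(800,600),interpolation=cv2.INTER_CUBIC))
```

```text
shift [-0.0287 -0.0078  0.0103] norm 0.031 tool y at 5.74 q [-0.62  0.57  1.68 -0.    0.89 -0.73] turn 0.0008
```

View pics/e.png

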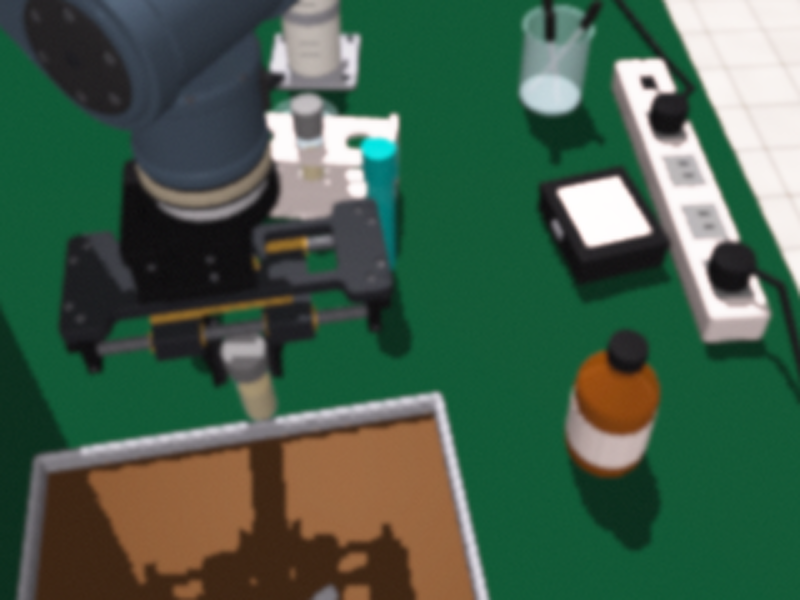

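The tube (crop (245,350) to (262,412)) is leaning with its foot held behind the rim. I'll continue to 45 degrees and then tighten.

To row units: -0.006 m / 0.5 = -0.012, -0.005 m / 0.5 = -0.01.

drive_effector(
  offsets=[
    {"x": -0.01, "z": 0.002},
    {"x": -0.012, "z": 0.004},
    {"x": -0.012, "z": 0.004},
    {"x": -0.012, "z": 0.005},
    {"x": -0.012, "z": 0.006},
    {"x": -0.01, "z": 0.006},
    {"x": -0.01, "z": 0.007},
    {"x": -0.01, "z": 0.007},
    {"x": -0.01, "z": 0.007},
    {"x": -0.01, "z": 0.008},
    {"x": -0.002, "z": 0.002},
    {},
    {},
    {},
  ],
)

```text
time: 12.8
position: [0.5164, -0.2858, 0.0986]
tool_rot: [0.67, 0.742, -0.0, 0.0]
ft_force: [0.4, -0.9, -0.7]
grip_width: 0.0284
grip_force: 6.0
```

drive_effector(
  offsets=[
    {},
    {},
    {},
    {},
  ],
  aperture=0.02,
  grip_n=50,
)

```text
time: 13.13
position: [0.5165, -0.2858, 0.0987]
tool_rot: [0.67, 0.742, -0.0, 0.0]
ft_force: [-0.2, 0.3, -0.8]
grip_width: 0.0274
grip_force: 50.0
```

drive_effector(
  offsets=[
    {"z": -0.01},
    {"x": -0.01, "z": -0.02},
    {"x": -0.02, "z": -0.04},
    {"x": -0.02, "z": -0.06},
    {"x": -0.02, "z": -0.06},
    {"x": -0.02, "z": -0.04},
    {"x": -0.01, "z": -0.01},
    {},
    {},
  ],
)

```text
time: 13.88
position: [0.5208, -0.3349, 0.2177]
tool_rot: [0.671, 0.742, 0.0, -0.001]
ft_force: [-0.6, 0.8, -0.7]
grip_width: 0.028
grip_force: 50.0
```

Run:
```python
from h import *; import cv2
go([.504,-.367,.205],5.7)
a=robot.camera("side")["img"][:,:,::-1]; b=robot.camera("top")["img"][:,:,::-1]
cv2.imwrite("pics/f.png",np.hstack([cv2.resize(a[150:420,120:330],(467,600),interpolation=cv2.INTER_CUBIC),cv2.resize(b[150:420,300:450],(333,600))]))
```

```text
shift [-0.0303 -0.0199  0.0126] norm 0.038 tool y at 5.76 q [-0.75  0.53  1.45  0.    1.17 -0.85] turn 0.0011
```

View pics/f.png

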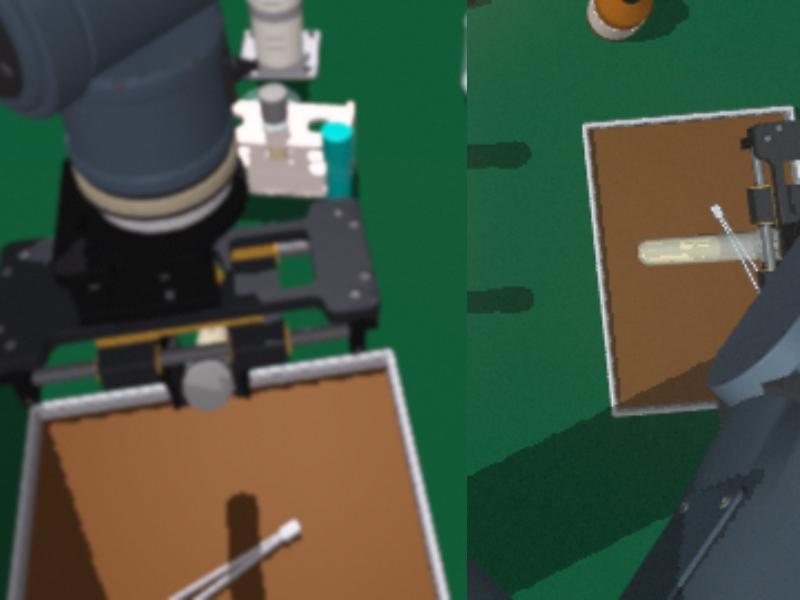

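The cap faces the side camera at (208,385) and the tube runs level in the top view. Its foot end is at crop (638,253), which is native (377,264). I'll fit the lean angle from that.

Run:
```python
from h import *
t=robot.camera("top"); o=robot.get_obs(); M=R.from_quat(o["tool_rot"]).as_matrix()
G=o["position"]-M[:,2]*.0187; x=M[:,0]; x=x/np.linalg.norm(x); w=M[:,1]
if x[1]<0:x=-x
for th in range(25,66,5):
    a=np.radians(th); d=np.sin(a)*x-np.cos(a)*np.array([0,0,1]); n=np.cos(a)*x+np.sin(a)*np.array([0,0,1])
    r=.006; us=[]
    for L in(.135,.1375):
        c=G+d*(L-r); us.append(min(px(t,c+(.0125-r)*(np.cos(p)*n+np.sin(p)*w)+r*(np.cos(q)*x-np.sin(q)*np.array([0,0,1])))[0] for p in np.linspace(0,6.28,40) for q in np.linspace(-1,3,30)))
    print(th,np.round(us,1), "foot low z",round((G+d*.1375-n*.0125)[2],3))
b=t["img"][255:273,365:400].astype(int); print(b.mean(0)[:, :].round().tolist()[5:25])
```

```text
25 [390.8 390.1] foot low z 0.105
30 [386.9 386.1] foot low z 0.11
35 [383.2 382.3] foot low z 0.116
40 [379.8 378.8] foot low z 0.122
45 [376.7 375.7] foot low z 0.129
50 [374. 373.] foot low z 0.137
55 [371.7 370.6] foot low z 0.146
60 [369.8 368.6] foot low z 0.156
65 [368.4 367.1] foot low z 0.166
[[120.0, 85.0, 52.0], [119.0, 84.0, 51.0], [119.0, 84.0, 52.0], [119.0, 85.0, 52.0], [119.0, 84.0, 52.0], [119.0, 84.0, 52.0], [118.0, 85.0, 54.0], [130.0, 105.0, 80.0], [146.0, 127.0, 101.0], [153.0, 137.0, 111.0], [158.0, 142.0, 116.0], [158.0, 144.0, 118.0], [161.0, 147.0, 121.0], [162.0, 148.0, 121.0], [161.0, 148.0, 121.0], [161.0, 147.0, 120.0], [161.0, 147.0, 120.0], [163.0, 148.0, 121.0], [164.0, 150.0, 121.0], [161.0, 147.0, 120.0]]
```

To row units: -0.009 m / 0.5 = -0.018, -0.005 m / 0.5 = -0.01.

```bash
python3 -c "
from h import *
go([.508,-.368,.208])"
```

```text
shift [-0.0326 -0.0157  0.0083] norm 0.037 tool y at 5.81 q [-0.75  0.53  1.45  0.    1.17 -0.85] turn None
```

drive_effector(
  offsets=[
    {"x": -0.01, "y": -0.006, "z": 0.004},
    {"x": -0.018, "y": -0.01, "z": 0.006},
    {"x": -0.018, "y": -0.01, "z": 0.006},
    {"x": -0.012, "y": -0.006, "z": 0.004},
    {"x": -0.006},
    {},
    {},
    {},
    {},
    {},
    {},
    {},
    {},
  ],
)

```text
time: 15.12
position: [0.5089, -0.3689, 0.2086]
tool_rot: [0.67, 0.742, 0.0, 0.0]
ft_force: [-0.6, 0.7, -0.1]
grip_width: 0.0279
grip_force: 50.0
```

```bash
python3 - <<'E'
from h import *; import cv2
go([.508,-.368,.208])
a=robot.camera("side")["img"][:,:,::-1]; b=robot.camera("top")["img"][:,:,::-1]
cv2.imwrite("pics/g.png",np.hstack([cv2.resize(a[100:420,120:330],(394,600)),cv2.resize(b[150:420,220:400],(400,600))]))
E
```

```text
shift [ 0.001  -0.0008  0.0006] norm 0.001 tool y at 5.8 q [-0.8   0.55  1.44  0.    1.16 -0.91] turn None
```

View pics/g.png

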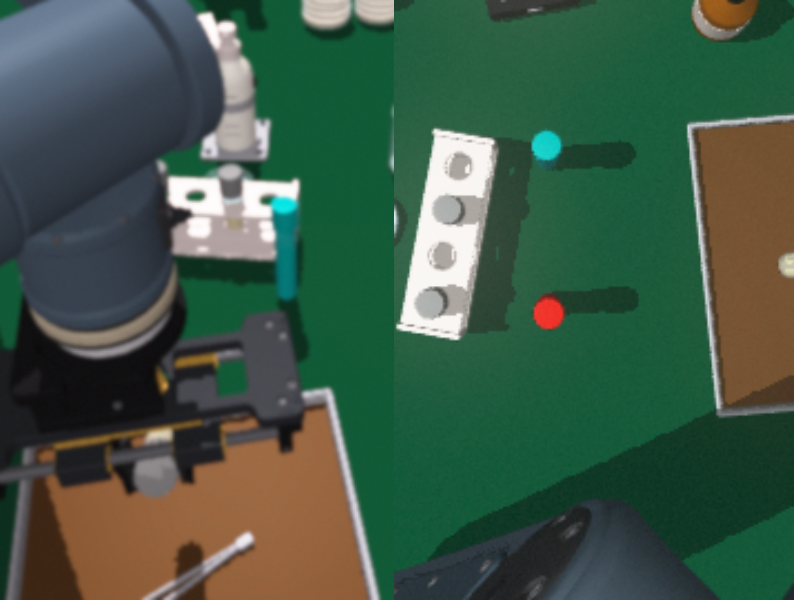

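The rack still stands with both short tubes in it, both decoys are upright, and the tube is leaning over the tray middle with its cap at side crop (155,475). I'll hand in.

```bash
python3 -c "
from rig import robot
print(robot.hand_in())"
```

```text
the job is handed in; nothing more can be done
None
```

I pressed the spray head to its stop and it sprang back. I then drew the tall tube straight up, leaned it to about 44° (cap up) against the tray rim, and handed in (no verdict shown) with it gripped over the tray middle, about 11 cm above the bed and 9 cm above the rim by estimate; everything else I could see in the last pictures was in place.

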